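# Clamp a wrist pin with the torque-limiting knob

### The job

Lay the loose wrist pin in the cradle of the clamping fixture, then turn the fixture's black knob clockwise (seen from above) until the pin is clamped end to end and the knob's slip clutch clicks. Stop after that one click, without driving the clutch through a second; let go, leaving the pin clamped, and do not disturb the other things on the bench.

Things in the scene. Friction and masses are not known exactly. Their poses are not given: they have to be found in the camera images.
- wrist_pin: The wrist pin: a plain grey steel tube, 64 mm long and 24 mm in diameter (behaves as a 64 x 24 x 24 mm bar, 0.12 kg), lying loose on the bench right of the fixture. Origin at the middle of its underside; its x axis is the length of the pin, z up.
- pin_center (a point): The centre of the wrist pin, 12 mm above its underside; same axes as the pin.
- clamp: The clamping fixture, fixed: dark steel base plate 84 x 254 x 14 mm, long direction its own y, z up. Origin at bench level 6 mm (+y) from the plate's middle. From -y to +y, all centred on x = 0: end stop with its plunger, cradle, moving jaw, grey gear housing (66 x 62 mm, top at z = 46 mm) with the black knob on top.
- cradle (a point): Middle of the cradle's floor, at (0, -48, 28) mm in the fixture's frame, same axes. The pin lies along the fixture's y, centre 12 mm above the floor, on a rib 14 mm wide, 70 mm long and two cross rests (12 mm long, 24 mm either side of this point), with 36 mm for fingers between, down to z = 14 mm. Flared lips on the rests form a channel 30 mm wide, up to 14 mm deep, and reach out to x = +-27 mm.
- jaw: The moving jaw, a steel block 36 x 14 mm, top 54 mm above the bench. It slides toward the end stop (fixture's -y) as the knob is turned clockwise: 6 mm for each radian, 26 mm at most. Origin at bench level below its clamping face.
- jaw_face (a point): Middle of the jaw's clamping face, 40 mm above the bench; at the start at y = -9 mm in the fixture's frame.
- plunger: Steel plunger head, 34 x 8 x 34 mm, top 53 mm above the bench, of the end stop (a dark block standing at a different distance each time). Pressed with over 5 N it gives way (fixture's -y) and bottoms after 0.5 to 9.5 mm, which differs each time. Origin below its face, 14 mm above the bench.
- plunger_face (a point): Middle of the plunger's face, which looks to the fixture's +y, 40 mm above the bench. Between it and the open jaw are 72 to 86.5 mm at the start for the 64 mm pin; lay the pin midway between the two faces.
- knob_grip (a point): Point on the vertical axis of the black round fluted knob, 71 mm above the bench, where to grip it from above, at any angle; at (0, 85, 71) mm in the fixture's frame. The knob is 40 mm in diameter and reaches from 57 to 83 mm above the bench.
- telltale (a joint): Height in m of the thin steel telltale pin (6 mm diameter) in the middle of the knob's top: 0 at the start, it rises by 0.5 mm for each radian that the clutch slips, so by 0.26 mm for each click. Its reading is noisier than its travel, so feel the torque. The clamp holds when the knob is let go.
- ratchet: Bystander: steel ratchet handle, 264 mm long, near the front edge. Origin under its middle.
- tin_dish: Bystander: shallow round tin dish, 77 mm across, 16 mm high. Origin under its middle.
- nut_jar: Bystander: clear jar with a lid, 60 mm across, 78 mm high. Origin under its middle.
- red_pliers: Bystander: pliers, 186 mm long, 14 mm high. Origin under the middle.
- scraper: Bystander: scraper with a wooden handle, 192 mm long. Origin under its middle.
- ball_bearing: Bystander: steel ball bearing ring, 62 mm across, 16 mm high. Origin under its middle.
- knob: Knob with slip clutch (origin on its axis at bench level). It turns with 0.3 N m friction until pin and plunger are home, after 2.8 to 4 rad in any number of strokes; it stays where left. Then resistance rises to 0.48 N m, the clutch slips, and 0.3 rad on it is near zero: a click (0.52 rad each). Read with turning paused it is steady, rises by over 0.1 N m, then falls below the steady value.

How it is judged (in metres and radians):
On the way, in this order (a step that is already met when the one before it is completed fails the run):
1. the wrist pin lies in the cradle, along the fixture, before the clutch has clicked (x of pin_center in the frame of clamp between -0.005 and 0.005 m and y of pin_center in the frame of clamp between -0.068 and -0.03 m and z of pin_center in the frame of clamp between 0.036 and 0.044 m and angle between the x axis of pin_center and the y axis of clamp, either way round below 0.12 rad and value of joint telltale below 0.0001 m), for 0.2 s.
2. the pin is clamped between jaw and plunger and the clutch has clicked (x of pin_center in the frame of clamp between -0.005 and 0.005 m and y of pin_center in the frame of clamp between -0.068 and -0.03 m and z of pin_center in the frame of clamp between 0.036 and 0.044 m and angle between the x axis of pin_center and the y axis of clamp, either way round below 0.12 rad and contact force between each of jaw, plunger and wrist_pin above 2.5 N and value of joint telltale above 0.00015 m), for 0.1 s.
At the end, for the whole second after the job is handed in: The wrist pin rests in the cradle (centre within 5 mm of the fixture's middle line, 4 mm of seated height, 0.12 rad of its long direction), jaw and plunger each press it with at least 2.5 N, and the clutch has clicked just once (telltale 0.15 to 0.45 mm) (all of step 2 and value of joint telltale below 0.00045 m and linear speed of wrist_pin below 0.01 m/s); the robot touches nothing.
It fails at once if the clutch is driven through a second click (telltale above 0.45 mm, 1.7 clicks) (value of joint telltale above 0.00045 m).
It fails at once if a bystander is moved by more than 25 mm (distance of any of ratchet, tin_dish, nut_jar, red_pliers, scraper, ball_bearing from where it was at the start of the episode above 0.025 m).
It also fails if it takes over 72 s, if anything falls off the work surface, if the arm or the gripper's body presses on something with over 40 N, if the wrist force passes 120 N, or if a joint passes its speed limit or range.

### The arm

A 6-joint arm with a two-finger parallel gripper is mounted at the origin on a cart in front of the work surface, level with it; the furniture and walls round the work are solid. World frame = base frame: x ahead of the robot, y to its left, z up, the work surface at z = 0. Lengths are in mm, angles in rad, forces in N, time in s.
With the tool pointing down it reaches from about 375 to 925 mm from the base axis. Payload 5.7 kg.
Tool frame: the origin (TCP) lies midway between the tips of the shut fingers; the grasp point (between the pads) lies 19 mm behind it (r.grasp_offset is the distance from the TCP to the grasp point, in mm); z points along the fingers, y is the line along which they close (so a half turn about z gives the same grasp; the last joint's range is limited). The gripper opens to 88 mm and grips with 3 to 60 N. Pads are 20 mm wide; open, the fingers measure 115 mm over their backs; the gripper's body (75 mm by 178 mm) begins 61 mm behind the grasp point.
Start: joints at [-1.416, 0.359, 1.51, -0, 1.272, -0.115], TCP at [159.909, -578.266, 222.623] pointing down, gripper open.
Joint ranges: [-2.97, 2.97], [-1.01, 2.36], [0.21, 2.38], [-0.96, 4.11], [0.2, 2.71], [-2.98, 2.98]. Speed limits (rad/s): [2.39, 2.39, 3.14, 3.14, 3.14, 3.14].

### API

Orientations are given as a unit quaternion [x, y, z, w].
In Python, from plant import r gives the robot as it stands. The module is installed in compiled form; this text tells all that it offers.
- The arm moves only by the tool carry_out, never from a script. Its argument "steps" is a list that holds one entry, the list of rows, each a list of 5 numbers: the shift along the tool's x, y, z in mm, then the turn about the tool's z in degrees, then the gripper command: -1 is shut, 1 is fully open, values between are in proportion. A call has 1 to 20 rows; each row is the pose to reach, as a shift and turn from the pose commanded when the call began, along the tool's axes at that moment; what a row does not reach only later rows make up. A row lasts 1/12 s, in which the tool goes at most 41.7 mm and 7.16 degrees, less where a joint would pass 70% of its speed; a pose out of reach is approached as far as the arm can. A call with a gripper value outside its range is refused whole. The fingers move at their own pace and stop on an object; "squeeze" is the grip in N (left out, the last holds). Time passes only in rows, so rows that repeat a pose let the fingers close. It gives the time, the measured TCP pose, the force, the opening and the grip force at its end, in the units of the state.
- r.read_state(): the state, without advancing time (a new reading comes with each control period).
- r.read_camera(name): name is "side" or "top" or "wrist"; returns a dict with "pixels" (384x512x3 uint8, blue, green, red), "intrinsics" (3x3 intrinsics, pixels), "k1" (the pictures are not rectified: a ray, as slopes to the right and down, at radius r is drawn at 1 + k1 r^2 times it, then the intrinsics apply), "xyz" and "attitude" of the camera in the world. Camera axes: x right, y down, z forward; pixel columns grow to the right and rows downward; lengths in mm; the calibration is good to about 2 mm. A picture is of the moment at which its call begins. There is no depth.
- r.close_job(): hands the job in; it is judged then, once.
The state is a dict: "time_s": time; "joint_pos": joint angles; "dq": joint speeds; "effort": joint torques, N m; "tool_pos": TCP position; "orientation": TCP orientation; "ft_force": force on the tool from outside, world axes, zero at the start; "moment": the same for the moment, N m; "finger_gap": opening from 0.0 (shut) to 1.0 (fully open); "gripper_force": force on a finger pad.
Only numpy, scipy, OpenCV 4.12 (cv2) and the standard library are available. Lean on these libraries where they do the work, as an engineer would, in place of code of your own. Each camera call takes 0.05 s, during which the arm holds its last target. There are 200 camera calls.

## Working session

There is one attempt and no reset: what is moved stays moved. The work goes in short steps, Python scripts to look and compute and a tool call to move; the robot and the scene stay as the last step left them, time stands still between calls to the robot, and variables do not carry over. Pictures are saved under pics/ and viewed, at most 10 in all, crops included, and the job is handed in when it is done.

Besides the shell and the picture viewer there is one more tool, called as name(argument=value, ...), one argument or row to a line, values as JSON. carry_out: Moves the arm, as the interface text tells. Its arguments: {"type":"object","properties":{"steps":{"type":"array"},"squeeze":{"type":"number"}},"required":["steps"]}

```bash
mkdir -p pics
cat > h.py <<'E'
import numpy as np, cv2
from scipy.spatial.transform import Rotation as R
from plant import r
def cam(n):
    c=r.read_camera(n); c['img']=np.array(c['pixels']); return c
def Rm(c):
    a=np.array(c['attitude'],float)
    return a if a.shape==(3,3) else R.from_quat(a).as_matrix()
def ray(c,u,v):
    K=np.array(c['intrinsics'],float)
    d=np.array([(u-K[0,2])/K[0,0],(v-K[1,2])/K[1,1]]); s=d.copy()
    for _ in range(30): s=d/(1+c['k1']*(s@s))
    return Rm(c)@np.array([s[0],s[1],1.])
def onz(c,u,v,z):
    d=ray(c,u,v); p=np.array(c['xyz'],float); return p+d*(z-p[2])/d[2]
def proj(c,P):
    K=np.array(c['intrinsics'],float); q=Rm(c).T@(np.array(P,float)-np.array(c['xyz'],float)); s=q[:2]/q[2]
    s=s*(1+c['k1']*(s@s)); return K[0,0]*s[0]+K[0,2],K[1,1]*s[1]+K[1,2]
E
python3 - <<'E'
from h import *
for n in('top','side'):
    c=cam(n); cv2.imwrite(f'pics/{n}0.png',c['img']); print(n,c['xyz'],c['attitude'],c['intrinsics'],c['k1'])
print(r.read_state(),r.grasp_offset)
E
```

```text
top [ 443.3569228    46.26446828 1349.51320877] [ 0.71356896 -0.69959382  0.02721128 -0.02544347] [[416.81211245   0.         257.43393775]
 [  0.         416.81211245 191.54599157]
 [  0.           0.           1.        ]] -0.05604898635917832
side [ 477.84882439 -994.29139771  849.15579913] [ 0.88988365 -0.02455246  0.005942   -0.4554876 ] [[442.39437423   0.         252.11967952]
 [  0.         442.39437423 184.27528354]
 [  0.           0.           1.        ]] -0.1462397529534548
{'time_s': 0.1, 'joint_pos': array([-1.41611973e+00,  3.59431284e-01,  1.51129747e+00,  1.18662533e-05,
        1.27250558e+00, -1.15130729e-01]), 'dq': array([ 0.00222072, -0.00199023, -0.00342783, -0.00016225,  0.00045391,
        0.00047124]), 'effort': array([-6.03836779e-04, -5.16360641e+01, -2.71406311e+01,  6.76078512e-02,
        2.76997505e-02, -3.13059479e-05]), 'tool_pos': array([ 159.81181047, -577.69200712,  221.90483581]), 'orientation': array([ 9.90914194e-01,  1.34493072e-01, -1.05608180e-05, -8.20793686e-04]), 'ft_force': array([0.90607363, 0.01527203, 0.02554131]), 'moment': array([ 0.01739844, -0.01340739,  0.02859428]), 'gripper_force': 0.0, 'finger_gap': 0.9994465476202516} 18.700000000000003
```

View pics/top0.png

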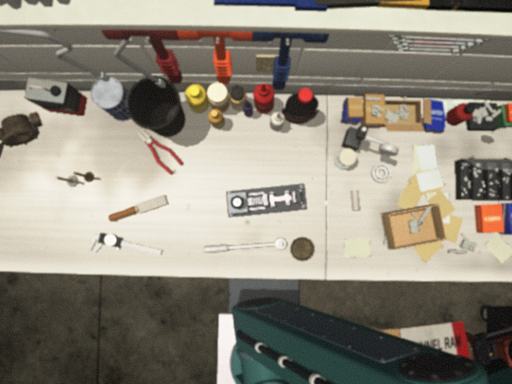

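View pics/side0.png

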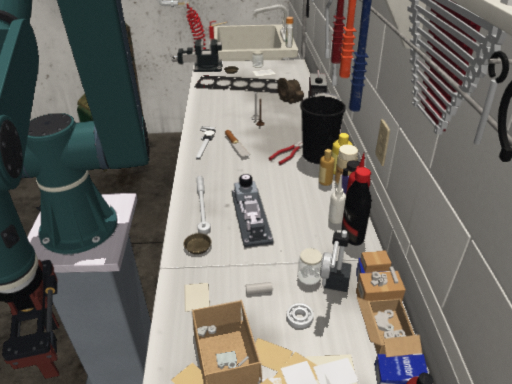

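The top view shows the fixture at about (265,200) with the knob at (237,202). The pin is at (355,200), with the bearing at (380,173), the dish at (302,248) and the jar at (346,157). The side view shows the knob at (245,180) and the pin at (259,288). I'll segment these next.

Run:
```python
from h import *
c=cam('top'); g=cv2.cvtColor(c['img'],cv2.COLOR_BGR2GRAY); 
# base plate: dark
def comp(m,u,v,rad):
    n,l,s,ce=cv2.connectedComponentsWithStats(m.astype(np.uint8))
    k=min((k for k in range(1,n) if s[k,4]>15),key=lambda k:np.hypot(*(ce[k]-[u,v]))); return (l==k),s[k],ce[k]
m=(g<110).astype(np.uint8); m[:170]=0;m[225:]=0;m[:,:215]=0;m[:,318:]=0
m=cv2.morphologyEx(m,cv2.MORPH_CLOSE,np.ones((9,9)))
M,s,ce=comp(m,265,200,0); pts=np.argwhere(M)[:,::-1]
rc=cv2.minAreaRect(pts.astype(np.float32)); b=cv2.boxPoints(rc)
print('plate',rc); 
for p in b: print(p,onz(c,*p,14).round(1))
W=c['img']
hsv=cv2.cvtColor(W,cv2.COLOR_BGR2HSV)
print(g[185:215:2,345:367:1])
crop=cv2.resize(W[175:225,220:370],None,fx=5.3,fy=5.3,interpolation=cv2.INTER_CUBIC)
s_=cam('side'); c2=cv2.resize(s_['img'][165:305,225:325],None,fx=2.4,fy=2.4,interpolation=cv2.INTER_CUBIC)
o=np.zeros((265+336,800,3),np.uint8); o[:265,:crop.shape[1]]=crop; o[265:,:240]=c2; cv2.imwrite('pics/crop1.png',o[:600])
```

```text
plate ((267.8455810546875, 200.04833984375), (24.267318725585938, 73.90213775634766), 83.92753601074219)
[229.81828 191.89166] [540.2 132.6  14. ]
[303.30576 184.07385] [ 570.1 -103.3   14. ]
[305.87286 208.20502] [ 492.6 -112.5   14. ]
[232.3854  216.02283] [462.9 122.5  14. ]
[[220 220 220 215 215 216 218 217 219 216 219 223 219 219 221 218 220 222
  219 222 222 222]
 [219 220 220 218 217 220 219 215 217 215 218 218 220 221 219 221 221 223
  220 217 217 220]
 [221 219 221 221 216 219 211 216 215 223 216 213 211 215 222 215 220 219
  221 220 218 219]
 [222 217 217 217 215 195 181 190 207 216 208 195 177 190 212 221 218 220
  219 220 218 220]
 [220 218 218 215 215 197 173 186 203 215 210 196 180 193 211 221 218 219
  217 220 218 220]
 [220 220 221 215 215 202 173 184 204 213 216 200 182 193 213 219 225 222
  222 220 220 219]
 [220 219 222 220 217 203 179 179 192 214 212 206 187 183 200 220 225 221
  224 222 221 219]
 [216 218 219 221 217 204 183 176 190 210 214 202 183 166 182 213 221 219
  222 220 218 220]
 [222 221 221 221 222 218 197 177 188 206 212 203 187 171 188 214 226 220
  223 220 219 218]
 [223 219 224 224 220 218 199 171 181 199 211 204 191 178 189 216 225 221
  223 222 222 221]
 [220 221 219 221 221 218 191 174 183 197 211 209 191 174 184 207 217 221
  221 220 218 224]
 [224 220 220 223 224 219 200 175 183 199 209 212 199 174 161 181 210 222
  220 220 219 221]
 [222 225 223 226 224 222 202 182 171 184 197 198 185 169 157 187 215 226
  221 226 221 220]
 [222 224 225 225 225 222 220 212 211 211 212 207 208 208 209 215 225 224
  222 222 223 220]
 [221 223 223 221 224 221 225 224 223 223 224 219 225 224 218 223 223 221
  223 217 222 224]]
```

View pics/crop1.png

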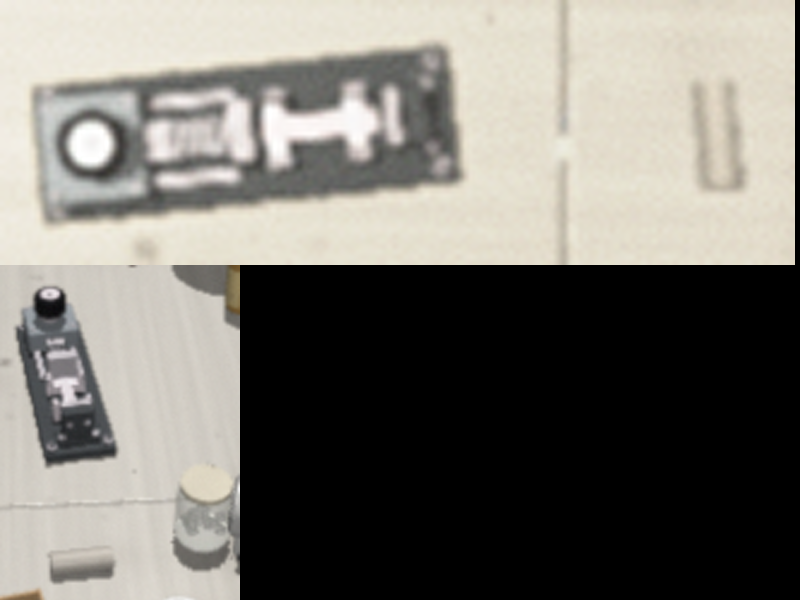

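The crop shows the plate corners at crop px (35,87), (445,45), (462,180) and (48,222). The cradle's H is centred near (317,122), the plunger is at (392,115), the jaw face at (250,130), the knob at (92,143) and the pin centre at (719,135). I'll turn these into poses.

Run:
```python
from h import *
c=cam('top'); f=lambda X,Y:(220+(X+.5)/5.3-.5,175+(Y+.5)/5.3-.5)
P=[onz(c,*f(*q),14) for q in((35,87),(445,45),(462,180),(48,222))]
print(np.round(P,1)); A,B,C,D=P
print('len',np.linalg.norm(A-B),np.linalg.norm(C-D),'wid',np.linalg.norm(A-D),np.linalg.norm(B-C))
y=(A+D-B-C); y/=np.linalg.norm(y); m=sum(P)/4; o=m+6*y; o[2]=0
x=np.array([y[1],-y[0],0]); yaw=np.arctan2(x[1],x[0])
print('org',o,'yaw',yaw,'x',x,'y',y)
kn=onz(c,*f(92,143),83); print('knob px',kn,'model',o+85*y)
cr=onz(c,*f(317,122),35); print('cradle px',cr,'model',o-48*y)
for n,q,z in(('plface',(385,116),53),('jawface',(254,130),54)):
    p=onz(c,*f(*q),z); print(n,(p-o)@y,(p-o)@x)
a=[onz(c,*f(*q),12) for q in((695,80),(735,80),(705,187),(743,187))]
print(np.round(a,1),'pin',np.mean(a,0),'dir',(a[0]+a[1]-a[2]-a[3])/2)
s=cam('side'); 
for nm,p in(('knobtop',[*(o+85*y)[:2],83]),('pin',[*np.mean(a,0)[:2],12])): print(nm,proj(s,p))
st=r.read_state(); T=R.from_quat(st['orientation']).as_matrix(); print(T.round(3))
w=cam('wrist'); print(T.T@(np.array(w['xyz'])-st['tool_pos']), (T.T@Rm(w)).round(3))
```

```text
[[ 542.8  144.3   14. ]
 [ 573.3 -104.1   14. ]
 [ 491.5 -115.4   14. ]
 [ 461.2  134.4   14. ]]
len 250.27646687169417 251.59202628658105 wid 82.14856939394939 82.60409663989216
org [516.47554351  20.76527338   0.        ] yaw 0.12148490640434056 x [0.99262978 0.1211863  0.        ] y [-0.1211863   0.99262978  0.        ]
knob px [506.06753602 105.7081649   83.        ] model [506.17470778 105.13880468   0.        ]
cradle px [523.6330153  -25.85703333  35.        ] model [522.29248603 -26.88095605   0.        ]
plface -86.233118306391 -0.06625075258499535
jawface -8.647300559563353 -0.4932551107284001
[[ 555.2 -257.3   12. ]
 [ 555.7 -281.8   12. ]
 [ 490.1 -263.6   12. ]
 [ 490.6 -286.9   12. ]] pin [ 522.89149093 -272.41307589   12.        ] dir [65.11471887  5.68736916  0.        ]
knobtop (np.float64(246.6167779620959), np.float64(177.1195711821609))
pin (np.float64(260.03002481654033), np.float64(288.5119514221864))
[[ 0.964  0.267 -0.   ]
 [ 0.267 -0.964  0.001]
 [ 0.    -0.001 -1.   ]]
[  83.28845135    0.96774712 -162.04412251] [[ 0.    -0.954 -0.301]
 [ 1.    -0.     0.001]
 [-0.001 -0.301  0.954]]
```

Measured sizes agree with what's given: the plate is 251x82 mm, the pin 65 mm long, the gap about 77.6 mm, and the side view agrees. Next I move above the pin for a closer look.

carry_out(
  steps=[
    [[431.5, -197.6, 10, 10.5, 0], [431.5, -197.6, 10, 10.5, 0], [431.5, -197.6, 10, 10.5, 0], [431.5, -197.6, 10, 10.5, 0], [431.5, -197.6, 10, 10.5, 0], [431.5, -197.6, 10, 10.5, 0], [431.5, -197.6, 10, 10.5, 0], [431.5, -197.6, 10, 10.5, 0], [431.5, -197.6, 10, 10.5, 0], [431.5, -197.6, 10, 10.5, 0], [431.5, -197.6, 10, 10.5, 0], [431.5, -197.6, 10, 10.5, 0], [431.5, -197.6, 10, 10.5, 0], [431.5, -197.6, 122, 10.5, 0], [431.5, -197.6, 122, 10.5, 0], [431.5, -197.6, 122, 10.5, 0], [431.5, -197.6, 122, 10.5, 0], [431.5, -197.6, 122, 10.5, 0], [431.5, -197.6, 122, 10.5, 0]],
  ],
)

```text
time_s: 1.93
tool_pos: [523.8, -274.0, 102.2]
orientation: [0.999, 0.043, 0.001, 0.001]
ft_force: [-0.0, -0.5, 0.3]
finger_gap: 0.499
gripper_force: 0.0
```

Run:
```python
from h import *
st=r.read_state(); T=R.from_quat(st['orientation']).as_matrix(); print(st['time_s'],st['tool_pos'],st['joint_pos'].round(2),'yaw',np.arctan2(T[1,0],T[0,0]))
w=cam('wrist'); cv2.imwrite('pics/w1.png',w['img'])
print(proj(w,[523,-272,12]),proj(w,[*st['tool_pos'][:2],12]))
```

```text
1.9333 [ 523.76412556 -274.01299086  102.20101573] [-0.6   0.48  1.66 -0.    1.01  0.89] yaw 0.08594511619342167
(np.float64(253.32501879034157), np.float64(193.77651310863902)) (np.float64(255.39004396828065), np.float64(193.21726206347302))
```

View pics/w1.png

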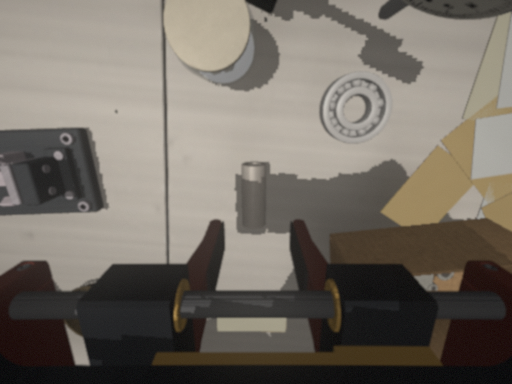

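The wrist view shows the pin upright from (254,160) to (254,233), with sides at u≈242 and 267. The jar is at (210,35), the bearing at (355,107), and the fingers at the bottom straddle the pin. I'll check its centre.

Run:
```python
from h import *
w=cam('wrist'); g=cv2.cvtColor(w['img'],cv2.COLOR_BGR2GRAY)
for v in (175,185,205,220): print(v,g[v,234:276])
print(g[150:245:2,254])
print(onz(w,254,161,4),onz(w,254,169,20),onz(w,254,233,20))
for v in(175,220): print([onz(w,u,v,14).round(1) for u in(242,254.3,266.5)])
```

```text
175 [168 146 127 122 118 109 105 112 125 133 140 144 149 155 163 174 183 181
 177 169 159 152 144 141 135 131 125 118 112 104  96  93  96  99 101 104
 113 119 118 109 100  99]
185 [141 112 101 101 100 100  98  91  87  89  91  93  95  94  97  97 100 101
 103 104 101 100  99  97  95  95  92  89  89  87  85  88  95  99 100  99
  99  99  97  99 100  98]
205 [165 136 110  99 100  99  97  91  85  84  88  90  90  91  95  94  96  97
  97  96  95  95  95  94  91  89  88  88  85  83  83  89  94  97  96  97
  97  97  96  97  96  95]
220 [178 166 140 111 103 101 100  94  88  84  84  87  87  88  91  92  92  94
  95  93  93  93  92  89  89  88  87  86  84  81  84  91  97 100  98  97
  99  98  97  98  98  97]
[174 176 176 177 177 174 137 116 115 160 164 163 160 161 160 157 117 102
 103 101 100  99  98  98  98  98  97  97  95  95  95  94  94  93  93  93
  93  91  93  94  98  97 130 168 169 171 171 171]
[ 555.27063798 -270.34850437    4.        ] [ 550.80535074 -270.82257842   20.        ] [ 484.21260055 -276.35585811   20.        ]
[array([ 542.5, -259.7,   14. ]), array([ 543.5, -271.7,   14. ]), array([ 544.5, -283.5,   14. ])]
[array([ 494.9, -263. ,   14. ]), array([ 495.9, -275.7,   14. ]), array([ 497. , -288.2,   14. ])]
```

The pin axis is at 0.084 rad with its centre near (522,-273), within 2 mm of the TCP. I'll descend and grip.

carry_out(
  steps=[
    [[-1.5, -1, 40, 0, 0], [-1.5, -1, 75, 0, 0], [-1.5, -1, 90, 0, 0], [-1.5, -1, 97, 0, 0], [-1.5, -1, 97, 0, 0], [-1.5, -1, 97, 0, 0], [-1.5, -1, 97, 0, -1], [-1.5, -1, 97, 0, -1], [-1.5, -1, 97, 0, -1], [-1.5, -1, 97, 0, -1], [-1.5, -1, 97, 0, -1], [-1.5, -1, 97, 0, -1], [-1.5, -1, 97, 0, -1], [-1.5, -1, 97, 0, -1]],
  ],
  squeeze=25,
)

```text
time_s: 3.2
tool_pos: [522.3, -272.3, 4.8]
orientation: [0.999, 0.043, 0.001, 0.0]
ft_force: [-0.3, 0.7, 7.9]
finger_gap: 0.277
gripper_force: 25.0
```

Gripped (24.4 mm opening). I'll lift, carry it over the cradle and turn -92°.

carry_out(
  steps=[
    [[0, 0, -40, 0, -1], [0, 0, -80, 0, -1], [0, 0, -105, 0, -1], [21, -244.8, -105, -92, -1], [21, -244.8, -105, -92, -1], [21, -244.8, -105, -92, -1], [21, -244.8, -105, -92, -1], [21, -244.8, -105, -92, -1], [21, -244.8, -105, -92, -1], [21, -244.8, -105, -92, -1], [21, -244.8, -105, -92, -1], [21, -244.8, -105, -92, -1], [21, -244.8, -105, -92, -1], [21, -244.8, -105, -92, -1], [21, -244.8, -105, -92, -1], [21, -244.8, -105, -92, -1], [21, -244.8, -105, -92, -1], [21, -244.8, -105, -92, -1], [21, -244.8, -105, -92, -1], [21, -244.8, -105, -92, -1]],
  ],
)

```text
time_s: 4.87
tool_pos: [521.3, -26.2, 108.7]
orientation: [0.664, 0.748, 0.0, 0.0]
ft_force: [0.6, 0.1, -1.2]
finger_gap: 0.269
gripper_force: 25.0
```

Run:
```python
from h import *
st=r.read_state(); T=R.from_quat(st['orientation']).as_matrix(); print(st['time_s'],st['tool_pos'],st['joint_pos'].round(2),'yaw',np.arctan2(T[1,0],T[0,0]),st['finger_gap'])
w=cam('wrist'); cv2.imwrite('pics/w2.png',w['img'])
o=np.array([516.5,20.8,0]);x=np.array([.9926,.1212,0]);y=np.array([-.1212,.9926,0])
for n,p in dict(knob=o+85*y+[0,0,83],jawT=o-9*y+[0,0,54],jR=o-9*y+18*x+[0,0,54],jL=o-9*y-18*x+[0,0,54],hR=o+54*y+33*x+[0,0,46],hL=o+54*y-33*x+[0,0,46],pR=o-86.5*y+17*x+[0,0,53],pL=o-86.5*y-17*x+[0,0,53]).items(): print(n,np.round(proj(w,p),1))
```

```text
4.8667 [521.29920754 -26.23414823 108.74413121] [-0.18  0.38  1.81  0.    0.95 -0.3 ] yaw 1.690083424355744 0.269470348880051
knob [257.2  19.4]
jawT [257.3 160.7]
jR [279.  160.7]
jL [235.6 160.8]
hR [299.2  79.4]
hL [215.1  79.6]
pR [275.9 243.4]
pL [239.  243.5]
```

View pics/w2.png

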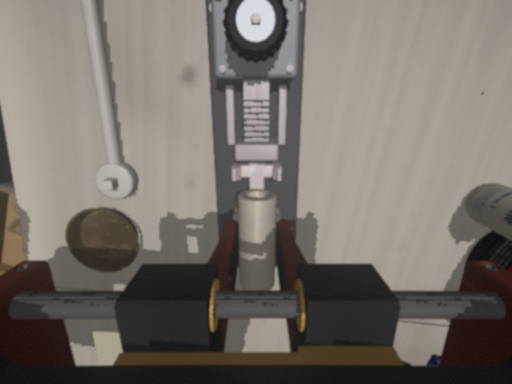

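The view matches the model: knob at (256,19), jaw face at v≈160, housing front at v≈79, and the pin centred on u≈257. I'll lower it.

carry_out(
  steps=[
    [[-0.5, 0.7, 30, 0, -1], [-0.5, 0.7, 50, 0, -1], [-0.5, 0.7, 62, 0, -1], [-0.5, 0.7, 70, 0, -1], [-0.5, 0.7, 73, 0, -1], [-0.5, 0.7, 75, 0, -1], [-0.5, 0.7, 75, 0, -1], [-0.5, 0.7, 75, 0, -1]],
  ],
)

```text
time_s: 5.58
tool_pos: [522.7, -26.7, 34.3]
orientation: [0.663, 0.749, 0.0, 0.001]
ft_force: [-0.9, 0.4, -0.9]
finger_gap: 0.27
gripper_force: 25.0
```

carry_out(
  steps=[
    [[0, 0, 1, 0, -1], [0, 0, 1.5, 0, -1], [0, 0, 1.5, 0, -1], [0, 0, 1.5, 0, -1], [0, 0, 1.5, 0, 0], [0, 0, 1.5, 0, 0], [0, 0, 1.5, 0, 0], [0, 0, 1.5, 0, 0], [0, 0, 1.5, 0, 0], [0, 0, 1.5, 0, 0]],
  ],
)

```text
time_s: 6.42
tool_pos: [521.9, -26.6, 32.1]
orientation: [0.663, 0.749, -0.0, -0.0]
ft_force: [-0.5, 0.3, -0.4]
finger_gap: 0.503
gripper_force: 0.0
```

carry_out(
  steps=[
    [[0, 0, -15, 0, 0], [0, 0, -40, 0, 0], [0, 0, -80, 0, 0], [0, 0, -100, 0, 0], [0, 0, -100, 0, 0], [0, 0, -100, 0, 0]],
  ],
)

```text
time_s: 6.92
tool_pos: [523.0, -26.8, 133.3]
orientation: [0.663, 0.749, 0.001, 0.001]
ft_force: [-0.1, -1.3, -0.6]
finger_gap: 0.501
gripper_force: 0.0
```

Run:
```python
from h import *
st=r.read_state(); print(st['tool_pos'],st['ft_force'],st['moment'])
w=cam('wrist'); cv2.imwrite('pics/w3.png',w['img'])
o=np.array([516.5,20.8,0]);x=np.array([.9926,.1212,0]);y=np.array([-.1212,.9926,0])
for n,p in dict(knob=o+85*y+[0,0,83],jawT=o-9*y+[0,0,54],pinTop1=o-15.7*y+[0,0,52],pinTop2=o-79.7*y+[0,0,52],pR=o-86.5*y+17*x+[0,0,53],pL=o-86.5*y-17*x+[0,0,53]).items(): print(n,np.round(proj(w,p),1))
```

```text
[523.04128469 -26.80388377 133.29870738] [-0.10214286 -1.26807529 -0.63895813] [-0.02258848 -0.02832213  0.00985512]
knob [255.   28.7]
jawT [255.2 154.4]
pinTop1 [255.3 161.2]
pinTop2 [255.4 224. ]
pR [272.2 230.5]
pL [238.5 230.6]
```

View pics/w3.png

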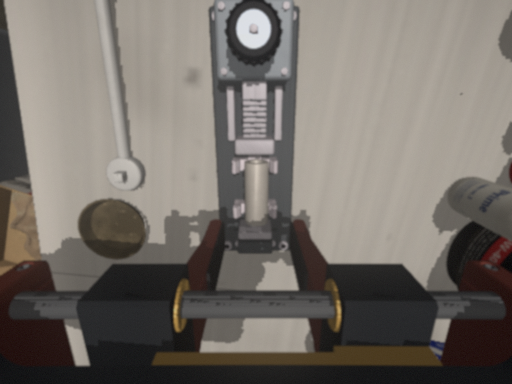

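The pin is seated straight in the channel, its top from (256,160) to (256,222), between jaw (255,146) and plunger (255,228). The knob is at (254,28). I'll move over the knob and wind the wrist back for one long clockwise stroke.

carry_out(
  steps=[
    [[132.7, -0.4, 0, -140, 0.6], [132.7, -0.4, 0, -140, 0.6], [132.7, -0.4, 0, -140, 0.6], [132.7, -0.4, 0, -140, 0.6], [132.7, -0.4, 0, -140, 0.6], [132.7, -0.4, 0, -140, 0.6], [132.7, -0.4, 0, -140, 0.6], [132.7, -0.4, 0, -140, 0.6], [132.7, -0.4, 0, -140, 0.6], [132.7, -0.4, 0, -140, 0.6], [132.7, -0.4, 0, -140, 0.6], [132.7, -0.4, 0, -140, 0.6], [132.7, -0.4, 0, -140, 0.6], [132.7, -0.4, 0, -140, 0.6], [132.7, -0.4, 0, -140, 0.6], [132.7, -0.4, 0, -140, 0.6], [132.7, -0.4, 0, -140, 0.6], [132.7, -0.4, 0, -140, 0.6], [132.7, -0.4, 0, -140, 0.6], [132.7, -0.4, 0, -140, 0.6]],
  ],
)

```text
time_s: 8.63
tool_pos: [504.0, 104.9, 130.1]
orientation: [-0.48, 0.877, 0.001, -0.002]
ft_force: [-0.5, 0.2, -0.9]
finger_gap: 0.798
gripper_force: 0.0
```

```bash
cat > s.py <<'E'
from h import *
s=r.read_state(); T=R.from_quat(s['orientation']).as_matrix()
print('t',round(s['time_s'],2),s['tool_pos'].round(1),'yaw',np.arctan2(T[1,0],T[0,0]).round(3),'q6',s['joint_pos'][5].round(3),'F',s['ft_force'].round(1),'M',s['moment'].round(3),'gap',s['finger_gap'].round(3),s['gripper_force'])
E
python3 s.py
```

```text
Traceback (most recent call last):
  File "s.py", line 3, in <module>
    print('t',round(s['time_s'],2),s['tool_pos'].round(1),'yaw',np.arctan2(T[1,0],T[0,0]).round(3),'q6',s['joint_pos'][5].round(3),'F',s['ft_force'].round(1),'M',s['moment'].round(3),'gap',s['finger_gap'].round(3),s['gripper_force'])
                                                                                                                                                                                             ^^^^^^^^^^^^^^^^^^^^^
AttributeError: 'float' object has no attribute 'round'
```

```bash
sed -i "s/s\['finger_gap'\].round(3)/round(s['finger_gap'],3)/" s.py; python3 s.py
python3 - <<'E'
from h import *
w=cam('wrist'); cv2.imwrite('pics/w4.png',w['img']); s=r.read_state(); print(s['tool_pos'])
for z in(83,71): print(proj(w,[*s['tool_pos'][:2],z]),proj(w,[506,105.1,z]))
E
```

```text
t 8.63 [504.  104.9 130.1] yaw -2.141 q6 -2.5 F [-0.5  0.2 -0.9] M [ 0.067 -0.099  0.004] gap 0.798 0.0
[504.06026489 104.85916557 130.16404739]
(np.float64(257.847226256367), np.float64(209.44160485517892)) (np.float64(256.0751711413119), np.float64(210.81430459621643))
(np.float64(257.7770779305091), np.float64(204.43292107454806)) (np.float64(256.0909465906061), np.float64(205.74693902807815))
```

View pics/w4.png

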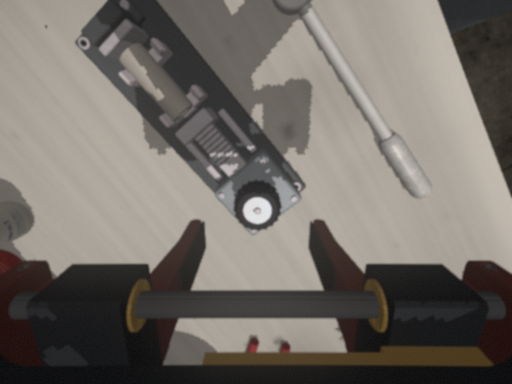

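The knob top is at (258,210), matching the TCP's projection (258,209), so it is centred. I'll descend and grip.

carry_out(
  steps=[
    [[0, 0, 0, -7, 0.6], [0, 0, 25, -14, 0.6], [0, 0, 50, -14, 0.6], [0, 0, 68, -14, 0.6], [0, 0, 76, -14, 0.6], [0, 0, 76, -14, 0.6], [0, 0, 76, -14, 0.6], [0, 0, 76, -14, -1], [0, 0, 76, -14, -1], [0, 0, 76, -14, -1], [0, 0, 76, -14, -1], [0, 0, 76, -14, -1], [0, 0, 76, -14, -1], [0, 0, 76, -14, -1], [0, 0, 76, -14, -1], [0, 0, 76, -14, -1]],
  ],
  squeeze=50,
)

```text
time_s: 10.02
tool_pos: [504.4, 105.5, 56.7]
orientation: [-0.58, 0.815, 0.001, -0.0]
ft_force: [-4.0, 1.7, 5.3]
finger_gap: 0.441
gripper_force: 50.0
```

```bash
python3 s.py
```

```text
t 10.02 [504.4 105.5  56.7] yaw -1.904 q6 -2.738 F [-4.   1.7  5.3] M [ 0.511  0.543 -0.042] gap 0.441 50.00197134912014
```

carry_out(
  steps=[
    [[0, 0, 0, 5, -1], [0, 0, 0, 11, -1], [0, 0, 0, 18, -1], [0, 0, 0, 25, -1], [0, 0, 0, 32, -1], [0, 0, 0, 39, -1], [0, 0, 0, 46, -1], [0, 0, 0, 53, -1], [0, 0, 0, 60, -1], [0, 0, 0, 67, -1], [0, 0, 0, 74, -1], [0, 0, 0, 81, -1], [0, 0, 0, 88, -1], [0, 0, 0, 95, -1], [0, 0, 0, 102, -1], [0, 0, 0, 109, -1], [0, 0, 0, 115, -1], [0, 0, 0, 120, -1], [0, 0, 0, 120, -1], [0, 0, 0, 120, -1]],
  ],
)

```text
time_s: 11.68
tool_pos: [504.3, 106.2, 56.7]
orientation: [0.416, 0.91, 0.0, -0.001]
ft_force: [-3.9, 5.3, 5.5]
finger_gap: 0.443
gripper_force: 50.0
```

```bash
python3 s.py
```

```text
t 11.68 [504.3 106.2  56.7] yaw 2.284 q6 -0.643 F [-3.9  5.3  5.5] M [ 0.977  0.56  -0.067] gap 0.443 50.00208368059248
```

carry_out(
  steps=[
    [[0, 0, 0, 3, -1], [0, 0, 0, 6, -1], [0, 0, 0, 9, -1], [0, 0, 0, 12, -1], [0, 0, 0, 15, -1]],
  ],
)

```text
time_s: 12.1
tool_pos: [504.4, 106.2, 56.7]
orientation: [0.531, 0.847, 0.0, -0.001]
ft_force: [-3.5, 5.9, 6.0]
finger_gap: 0.444
gripper_force: 50.0
```

```bash
python3 s.py
python3 - <<'E'
from h import *
print(r.read_state()['effort'].round(2))
s=cam('side'); cv2.imwrite('pics/s2.png',cv2.resize(s['img'][130:260,200:310],None,fx=4.5,fy=4.5,interpolation=cv2.INTER_CUBIC))
E
```

```text
t 12.1 [504.4 106.2  56.7] yaw 2.021 q6 -0.38 F [-3.5  5.9  6. ] M [1.015 0.556 0.307] gap 0.444 50.00039841514081
[ -3.65 -45.41 -18.12  -1.41  -1.16  -0.53]
```

View pics/s2.png

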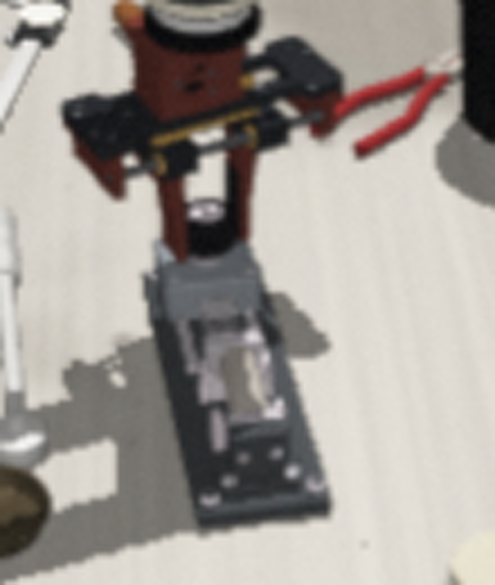

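The side crop shows the fingers on the knob at (205,225) and the jaw at (225,325) now at the pin's end, so the knob is turning. Measured friction torque is about 0.31 N m. I'll carry on with short paused strokes.

carry_out(
  steps=[
    [[0, 0, 0, 4, -1], [0, 0, 0, 8, -1], [0, 0, 0, 12, -1], [0, 0, 0, 16, -1], [0, 0, 0, 16, -1], [0, 0, 0, 16, -1]],
  ],
)

```text
time_s: 12.65
tool_pos: [504.5, 106.3, 56.7]
orientation: [0.643, 0.765, 0.0, -0.001]
ft_force: [-3.3, 5.5, 5.6]
finger_gap: 0.442
gripper_force: 50.0
```

```bash
python3 s.py
```

```text
t 12.65 [504.5 106.3  56.7] yaw 1.744 q6 -0.103 F [-3.3  5.5  5.6] M [ 0.991  0.595 -0.051] gap 0.442 50.001802733168006
```

carry_out(
  steps=[
    [[0, 0, 0, 0, -1], [0, 0, 0, 0, -1], [0, 0, 0, 0, -1]],
  ],
)

```text
time_s: 12.9
tool_pos: [504.5, 106.3, 56.7]
orientation: [0.643, 0.766, 0.0, -0.001]
ft_force: [-2.9, 5.9, 6.6]
finger_gap: 0.443
gripper_force: 50.0
```

```bash
python3 s.py
```

```text
t 12.9 [504.5 106.3  56.7] yaw 1.744 q6 -0.103 F [-2.9  5.9  6.6] M [ 0.943  0.57  -0.025] gap 0.443 50.0017159525305
```

carry_out(
  steps=[
    [[0, 0, 0, 3, -1], [0, 0, 0, 6, -1], [0, 0, 0, 6, -1], [0, 0, 0, 6, -1], [0, 0, 0, 6, -1], [0, 0, 0, 6, -1]],
  ],
)

```text
time_s: 13.4
tool_pos: [504.6, 106.3, 56.7]
orientation: [0.683, 0.731, 0.0, -0.001]
ft_force: [-2.3, 5.7, 6.9]
finger_gap: 0.442
gripper_force: 50.0
```

```bash
python3 s.py
```

```text
t 13.4 [504.6 106.3  56.7] yaw 1.639 q6 0.002 F [-2.3  5.7  6.9] M [ 0.944  0.509 -0.038] gap 0.442 50.00155753456056
```

The paused baseline is about -0.04 N m after 2.74 rad. I'll use 6° steps, three per batch (at most 0.31 rad, which can't reach a second click).

carry_out(
  steps=[
    [[0, 0, 0, 3, -1], [0, 0, 0, 6, -1], [0, 0, 0, 6, -1], [0, 0, 0, 6, -1], [0, 0, 0, 6, -1]],
  ],
)

```text
time_s: 13.82
tool_pos: [504.6, 106.3, 56.7]
orientation: [0.72, 0.694, 0.0, -0.001]
ft_force: [-3.6, 6.4, 5.5]
finger_gap: 0.448
gripper_force: 50.0
```

```bash
python3 s.py
```

```text
t 13.82 [504.6 106.3  56.7] yaw 1.534 q6 0.107 F [-3.6  6.4  5.5] M [ 0.966  0.541 -0.055] gap 0.448 50.001706117764115
```

carry_out(
  steps=[
    [[0, 0, 0, 3, -1], [0, 0, 0, 6, -1], [0, 0, 0, 6, -1], [0, 0, 0, 6, -1], [0, 0, 0, 6, -1]],
  ],
)

```text
time_s: 14.23
tool_pos: [504.6, 106.3, 56.7]
orientation: [0.755, 0.655, 0.0, -0.001]
ft_force: [-2.9, 6.3, 6.1]
finger_gap: 0.44
gripper_force: 50.0
```

```bash
python3 s.py
```

```text
t 14.23 [504.6 106.3  56.7] yaw 1.43 q6 0.211 F [-2.9  6.3  6.1] M [ 0.986  0.487 -0.003] gap 0.44 50.001645013689995
```

carry_out(
  steps=[
    [[0, 0, 0, 3, -1], [0, 0, 0, 6, -1], [0, 0, 0, 6, -1], [0, 0, 0, 6, -1], [0, 0, 0, 6, -1]],
  ],
)

```text
time_s: 14.65
tool_pos: [504.7, 106.2, 56.7]
orientation: [0.788, 0.615, 0.0, -0.001]
ft_force: [-2.1, 5.8, 4.9]
finger_gap: 0.445
gripper_force: 50.0
```

```bash
python3 s.py
```

```text
t 14.65 [504.7 106.2  56.7] yaw 1.325 q6 0.316 F [-2.1  5.8  4.9] M [ 0.971  0.552 -0.015] gap 0.445 50.00165565870702
```

carry_out(
  steps=[
    [[0, 0, 0, 3, -1], [0, 0, 0, 6, -1], [0, 0, 0, 6, -1], [0, 0, 0, 6, -1], [0, 0, 0, 6, -1]],
  ],
)

```text
time_s: 15.07
tool_pos: [504.7, 106.3, 56.7]
orientation: [0.82, 0.573, 0.0, -0.001]
ft_force: [-3.3, 5.7, 4.4]
finger_gap: 0.442
gripper_force: 50.0
```

```bash
python3 s.py
```

```text
t 15.07 [504.7 106.3  56.7] yaw 1.22 q6 0.421 F [-3.3  5.7  4.4] M [1.052 0.453 0.054] gap 0.442 50.001589567400515
```

carry_out(
  steps=[
    [[0, 0, 0, 3, -1], [0, 0, 0, 6, -1], [0, 0, 0, 6, -1], [0, 0, 0, 6, -1], [0, 0, 0, 6, -1]],
  ],
)

```text
time_s: 15.48
tool_pos: [504.8, 106.2, 56.7]
orientation: [0.849, 0.529, 0.0, -0.001]
ft_force: [-2.9, 5.2, 5.0]
finger_gap: 0.445
gripper_force: 50.0
```

```bash
python3 s.py
```

```text
t 15.48 [504.8 106.2  56.7] yaw 1.115 q6 0.526 F [-2.9  5.2  5. ] M [ 0.926  0.543 -0.043] gap 0.445 50.00151259358972
```

carry_out(
  steps=[
    [[0, 0, 0, 3, -1], [0, 0, 0, 6, -1], [0, 0, 0, 6, -1], [0, 0, 0, 6, -1], [0, 0, 0, 6, -1]],
  ],
)

```text
time_s: 15.9
tool_pos: [504.8, 106.2, 56.7]
orientation: [0.875, 0.484, 0.0, -0.001]
ft_force: [-2.6, 5.3, 5.1]
finger_gap: 0.445
gripper_force: 50.0
```

```bash
python3 s.py
```

```text
t 15.9 [504.8 106.2  56.7] yaw 1.01 q6 0.63 F [-2.6  5.3  5.1] M [ 0.978  0.523 -0.145] gap 0.445 50.001509645953774
```

That last reading dropped. I'll re-read while paused to separate noise from signal.

carry_out(
  steps=[
    [[0, 0, 0, 0, -1]],
  ],
)

```text
time_s: 15.98
tool_pos: [504.8, 106.2, 56.7]
orientation: [0.875, 0.484, 0.0, -0.001]
ft_force: [-3.4, 4.8, 5.4]
finger_gap: 0.441
gripper_force: 50.0
```

```bash
cat > m.py <<'E'
from h import *
v=[]
for i in range(5):
    r.read_camera('side'); s=r.read_state(); v.append([s['moment'][2],s['effort'][5]])
print('t',round(s['time_s'],2),'q6',s['joint_pos'][5].round(3),np.round(v,3).T,'mean',np.mean(v,0).round(3))
E
python3 m.py
```

```text
t 16.23 q6 0.63 [[-0.126 -0.135 -0.064 -0.088 -0.114]
 [-0.124 -0.124 -0.124 -0.124 -0.124]] mean [-0.105 -0.124]
```

carry_out(
  steps=[
    [[0, 0, 0, 1.5, -1], [0, 0, 0, 3, -1], [0, 0, 0, 3, -1], [0, 0, 0, 3, -1], [0, 0, 0, 3, -1]],
  ],
)

```text
time_s: 16.65
tool_pos: [504.8, 106.2, 56.7]
orientation: [0.887, 0.461, 0.0, -0.001]
ft_force: [-3.0, 5.4, 6.2]
finger_gap: 0.444
gripper_force: 50.0
```

```bash
python3 m.py
```

```text
t 16.9 q6 0.683 [[-0.131 -0.109 -0.169 -0.107 -0.128]
 [-0.134 -0.134 -0.134 -0.135 -0.135]] mean [-0.129 -0.134]
```

carry_out(
  steps=[
    [[0, 0, 0, 1.5, -1], [0, 0, 0, 3, -1], [0, 0, 0, 3, -1], [0, 0, 0, 3, -1], [0, 0, 0, 3, -1]],
  ],
)

```text
time_s: 17.32
tool_pos: [504.8, 106.2, 56.7]
orientation: [0.899, 0.438, 0.0, -0.001]
ft_force: [-2.3, 5.2, 4.5]
finger_gap: 0.444
gripper_force: 50.0
```

```bash
python3 m.py
```

```text
t 17.57 q6 0.735 [[-0.136 -0.102 -0.152 -0.15  -0.185]
 [-0.138 -0.139 -0.139 -0.139 -0.139]] mean [-0.145 -0.139]
```

carry_out(
  steps=[
    [[0, 0, 0, 1.5, -1], [0, 0, 0, 3, -1], [0, 0, 0, 3, -1], [0, 0, 0, 3, -1], [0, 0, 0, 3, -1]],
  ],
)

```text
time_s: 17.98
tool_pos: [504.8, 106.2, 56.7]
orientation: [0.91, 0.414, -0.0, -0.001]
ft_force: [-2.8, 4.8, 3.7]
finger_gap: 0.443
gripper_force: 50.0
```

```bash
python3 m.py
```

```text
t 18.23 q6 0.787 [[-0.045 -0.055 -0.018 -0.048 -0.059]
 [-0.057 -0.057 -0.057 -0.057 -0.057]] mean [-0.045 -0.057]
```

carry_out(
  steps=[
    [[0, 0, 0, 1.5, -1], [0, 0, 0, 3, -1], [0, 0, 0, 3, -1], [0, 0, 0, 3, -1], [0, 0, 0, 3, -1]],
  ],
)

```text
time_s: 18.65
tool_pos: [504.9, 106.2, 56.7]
orientation: [0.921, 0.39, -0.0, -0.001]
ft_force: [-3.3, 4.9, 4.1]
finger_gap: 0.443
gripper_force: 50.0
```

```bash
python3 m.py
```

```text
t 18.9 q6 0.839 [[0.114 0.126 0.092 0.146 0.069]
 [0.103 0.103 0.104 0.104 0.104]] mean [0.109 0.104]
```

The torque falls, then rises again by 0.15 N m. That could be the first rise, or the climb towards a second click. The jaw position settles it: y≈-30.5 if the clutch never slipped, about -28 if it did. I'll let go (the knob stays put) and look.

carry_out(
  steps=[
    [[0, 0, 0, 0, 0.6], [0, 0, 0, 0, 0.6], [0, 0, 0, 0, 0.6], [0, 0, 0, 0, 0.6], [0, 0, -30, 0, 0.6], [0, 0, -48, 0, 0.6], [0, 0, -48, 0, 0.6], [-82.7, 104.5, -48, -51, 0.6], [-82.7, 104.5, -48, -51, 0.6], [-82.7, 104.5, -48, -51, 0.6], [-82.7, 104.5, -48, -51, 0.6], [-82.7, 104.5, -48, -51, 0.6], [-82.7, 104.5, -48, -51, 0.6], [-82.7, 104.5, -48, -51, 0.6], [-82.7, 104.5, -48, -51, 0.6], [-82.7, 104.5, -48, -51, 0.6], [-82.7, 104.5, -48, -51, 0.6]],
  ],
)

```text
time_s: 20.32
tool_pos: [522.9, -27.2, 103.6]
orientation: [0.664, 0.748, -0.0, -0.0]
ft_force: [0.3, 1.1, -0.3]
finger_gap: 0.799
gripper_force: 0.0
```

```bash
python3 s.py
python3 - <<'E'
from h import *
w=cam('wrist'); np.save('w5.npy',w['img'])
g=cv2.imread('pics/w3.png'); 
a=cv2.resize(w['img'][0:250,205:310],None,fx=2.4*1.5,fy=2.4,interpolation=cv2.INTER_CUBIC)
b=cv2.resize(g[0:250,205:310],None,fx=2.4*1.5,fy=2.4,interpolation=cv2.INTER_CUBIC)
cv2.imwrite('pics/w5.png',np.hstack([a,b])[:600])
o=np.array([516.5,20.8,0]);x=np.array([.9926,.1212,0]);y=np.array([-.1212,.9926,0])
for n,p in dict(knob=o+85*y+[0,0,83],hous=o+54*y+[0,0,46],jaw0=o-9*y+[0,0,54],j28=o-28*y+[0,0,54],j305=o-30.5*y+[0,0,54]).items(): print(n,np.round(proj(w,p),1))
E
```

```text
t 20.32 [522.9 -27.2 103.6] yaw 1.69 q6 -0.303 F [ 0.3  1.1 -0.3] M [-0.04  -0.054 -0.025] gap 0.799 0.0
knob [254.7  14.6]
hous [255.2  77.3]
jaw0 [255.5 160.6]
j28 [255.6 183.2]
j305 [255.6 186. ]
```

View pics/w5.png

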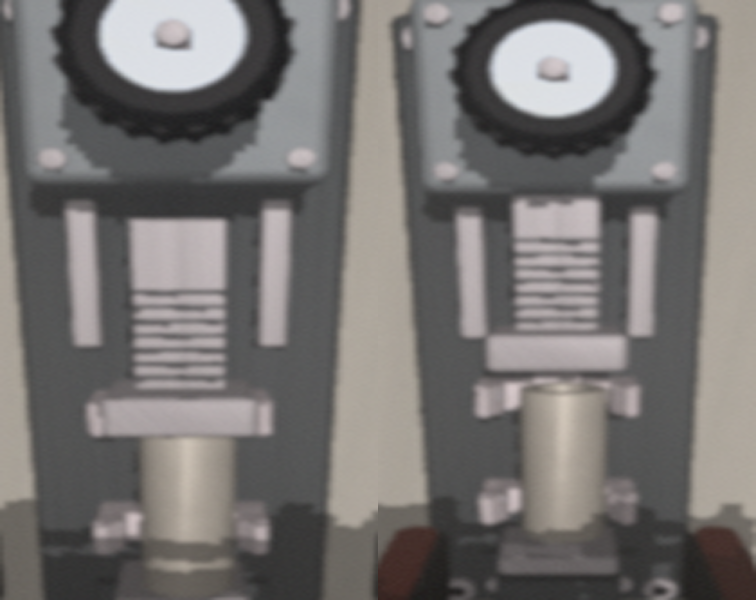

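The crop shows the jaw now touching the pin's end, its front edge at display y≈434 (v≈181), clearly short of the v≈185 expected with no slip. I'll refine this to subpixel against the housing edge in both pictures.

Run:
```python
from h import *
w=cam('wrist')
for nm,im in(('w5',np.load('w5.npy')),('w3',cv2.imread('pics/w3.png'))):
    g=cv2.cvtColor(im,cv2.COLOR_BGR2GRAY).astype(float)
    print(nm,'jawcols L',g[150:192,236:241].mean(1).round(0).astype(int)); print('R',g[150:192,270:274].mean(1).round(0).astype(int)); print('housing',g[68:86,222:232].mean(1).round(0).astype(int))
    # knob white disc centre
    m=((g>190)).astype(np.uint8); m[60:]=0; m[:,:225]=0; m[:,285:]=0
    n,l,s,c=cv2.connectedComponentsWithStats(m); k=1+np.argmax(s[1:,4]); print('disc',c[k],s[k])
o=np.array([516.5,20.8,0]);y=np.array([-.1212,.9926,0])
for d in(-26,-27,-28,-29,-30,-31): print(d,proj(w,o+d*y+[0,0,54]))
```

```text
w5 jawcols L [ 85  84  84  83  83  82  83  86  91  96  98  99 100 101 102 110 132 158
 169 170 170 169 169 168 167 167 166 165 164 162 151 124  91  80  82  83
  83  83  83  82  82  82]
R [ 87  87  86  86  87  86  87  88  92  94  96  98  98  99 102 117 144 167
 178 180 179 178 176 175 172 172 169 168 167 164 152 125  96  88  90  90
  90  88  88  86  88  87]
housing [132 133 134 132 124 113 102  89  74  64  59  59  57  56  62  76  90  95]
disc [252.47886109  16.50819672] [ 233    0   40   37 1159]
w3 jawcols L [163 161 156 141 111  80  74  87 103 119 134 146 152 154 155 155 152 151
 151 149 143 131 113  92  79  82  84  84  84  84  85  84  84  84  83  83
  82  83  83  82  82  82]
R [161 158 152 136 112  96  96 106 114 118 125 134 138 137 137 138 137 136
 136 136 134 126 108  84  78  83  86  87  86  86  86  86  85  86  86  85
  85  84  85  84  84  84]
housing [138 145 150 154 155 150 139 128 122 115 104  90  74  64  61  60  60  64]
disc [253.02768903  28.27369542] [237  10  33  38 939]
-26 (np.float64(255.4937740447661), np.float64(180.8818921096301))
-27 (np.float64(255.49819427159764), np.float64(182.04070811758095))
-28 (np.float64(255.502601793181), np.float64(183.1963359342489))
-29 (np.float64(255.50699666972), np.float64(184.3487901725412))
-30 (np.float64(255.51137896101474), np.float64(185.49808534910747))
-31 (np.float64(255.51574872646543), np.float64(186.64423588516365))
```

The jaw is at about y = -27 mm, which is 18 mm of travel or roughly 3.0 rad, while the knob turned 3.58 rad. So the clutch has slipped about 0.5 rad, which is one click. The torque record agrees: a rise near 3.15 rad, a fall below baseline, then re-engagement. The gripper is open and clear of everything, so I'll hand in.

```bash
python3 -c "
from plant import r
print(r.close_job())"
```

```text
the job is handed in; nothing more can be done
None
```

I handed in the job with the pin lying in the cradle, clamped between jaw and plunger, and the gripper open and clear; I inferred the single clutch click from torque and jaw travel, as I had no telltale reading, and the hand-in returned no verdict.

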